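# Zero the yarn length counter

### The job

Zero the yarn length counter, the grey box with the display: with the fingertips, gently push its sliding dust cover fully open, reach down into the round well and press the sunken reset key all the way in, keep it in for about two seconds, then let it come up and push the cover fully shut again. Nothing is to be gripped: only push the cover's rib, never pinch it. Do not press the key of the other box (the one with the square well, which starts the winder), and leave the yarn cone, the bobbin and the wooden beater where they are.

Things in the scene. Friction and masses are not known exactly. Their poses are not given: they have to be found in the camera images.
- counter: Length counter: grey box 130 (x) x 160 (y) x 70 mm high, fixed to the bench, left or right of the other box. Origin: centre of its underside, z up. On its top: a dark display strip along the -x edge; a round well, 50 mm diameter, 26 mm deep, centred at x +20, y -35 mm; over it a dust cover sliding along the box's y between rails 6 mm high, 64 mm apart.
- cover_slide (a joint): Dust cover of the counter: bare aluminium plate 62 x 62 x 4 mm on the top face (its upper face 74.5 mm above the bench). Metres along the counter's own +y: 0 = fully shut (plate centred over the well), 0.062 = fully open (end stop). Starts shut or up to 10 mm open. Slides with about 2 N of friction and stays where it is left. The well is wholly clear from 0.056.
- cover: The dust cover itself. Across its middle stands an upright black plastic rib: 44 mm along the counter's x, 8 mm thick along its y, 18 mm high. Origin at the centre of the rib's foot, on the plate's upper face; axes as the counter's. The rib is to be pushed sideways on its -y face (opens) or its +y face (shuts).
- reset_key (a joint): Travel of the round reset key at the bottom of the counter's well, metres downward: 0 = up, 0.006 = all the way in. Sprung: 1.5 N starts it, 5 N holds it fully in; it comes up by itself.
- reset_top (a point): Centre of the top face of the white round reset key, 22 mm diameter, standing in the middle of the well: 18 mm below the box's top face when up, 24 mm when pressed in.
- switch_box: Switch box of the winder: same grey shell as the counter (130 x 160 x 70 mm), fixed to the bench, but with an open 50 mm square well, 26 mm deep, at the same place (x = +20, y = -35 mm), no cover, and two small lamps instead of a display. Origin at the centre of its underside. Not to be operated.
- run_key (a joint): Travel of the square run key in the switch box, metres downward: 0 = up, 0.006 = in. It must not be pressed.
- yarn_cone: Cone of black yarn, 100 mm diameter at the foot, 162 mm high, standing loose on the bench beyond the boxes. Origin at the centre of its underside. Leave alone.
- bobbin: Small wooden bobbin with dark thread, 36 mm diameter, 60 mm high, standing loose between the boxes and the robot. Origin at the centre of its underside. Leave alone.
- beater: Flat wooden beater, 280 mm long along its y, 50 mm wide, 22 mm thick, lying loose beyond the left-hand box. Origin at mid-length on its underside. Leave alone.
Mind the look-alikes: they are no part of the job. Leave any orange or purple look-alike of the counter alone.

How it is judged:
On the way, in this order (a step that is already met when the one before it is completed fails the run):
1. the counter's dust cover is pushed open (at least 50 mm) (value of joint cover_slide above 0.05 m), for 0.2 s.
2. the reset key is pressed in (at least 5 of its 6 mm) and kept in for 1.5 s (value of joint reset_key above 0.005 m), for 1.5 s.
3. the reset key is up again and the cover is shut (within 4 mm) (value of joint reset_key below 0.001 m and value of joint cover_slide below 0.004 m), for 0.2 s.
At the end, for the whole second after the job is handed in: The cover is shut within 4 mm, the reset key and the run key are up, and the cone, bobbin and beater are within 20 mm of where they began (all of step 3 and value of joint run_key below 0.001 m and not (distance of yarn_cone from where it was at the start of the episode above 0.02 m) and not (distance of bobbin from where it was at the start of the episode above 0.02 m) and not (distance of beater from where it was at the start of the episode above 0.02 m)); the robot touches nothing.
It fails at once if the run key of the other box is pressed (more than 3 mm) (value of joint run_key above 0.003 m).
It fails at once if the yarn cone, the bobbin or the beater is moved or lifted by more than 20 mm (distance of any of yarn_cone, bobbin, beater from where it was at the start of the episode above 0.02 m).
It fails at once if the cover is pinched or rammed (more than 35 N from the fingers) (contact force between the fingers and cover above 35 N).
It also fails if it takes over 45 s, if anything falls off the work surface, if the arm or the gripper's body presses on something with over 40 N, if the wrist force passes 120 N, or if a joint passes its speed limit or range.

### The arm

A 6-joint arm with a two-finger parallel gripper is mounted at the origin on the work surface. World frame = base frame: x ahead of the robot, y to its left, z up, the work surface at z = 0. Lengths are in m, angles in rad, forces in N, time in s.
With the tool pointing down it reaches from about 0.3 to 0.875 m from the base axis. Payload 6.4 kg.
Tool frame: the origin (TCP) lies on the front face of the gripper's body, between the roots of the fingers; the fingertips stand 73 mm ahead of it and the grasp point (between the pads) lies 54 mm ahead of it (robot.tcp_to_tips is the y of the fingertips in the tool frame, in m); y points along the fingers, x is the direction in which the jaws open and shut, and the axes are right-handed (so a half turn about y gives the same grasp; the last joint's range is limited). The gripper opens to 85 mm and grips with 20 to 120 N. Pads are 22 mm wide; open, the fingers measure 114 mm over their backs; the gripper's body (76 mm by 85 mm) begins 54 mm behind the grasp point. The pads swing forward as they close: fully open they stand 13 mm farther back than shut.
Start: joints at [-1.329, 0.181, 1.607, -0, 1.354, -0.206], TCP at [0.249, -0.518, 0.304] pointing down, gripper open.
Joint ranges: [-2.99, 2.99], [-0.89, 2.07], [0.3, 2.58], [-1.14, 4.28], [0, 2.63], [-3.12, 3.12]. Speed limits (rad/s): [2.57, 2.57, 3.01, 3.14, 3.14, 3.14].

### API

Orientations are given as a unit quaternion [w, x, y, z].
In Python, from workcell import robot gives the robot as it stands.
- The arm moves only by the tool arm_command, never from a script. Its argument "moves" is one flat list of numbers, 7 for each row, row after row: the shift along the tool's x, y, z in cm, then the turn, a rotation vector about the tool's x, y, z in rad, then the opening, from 0 (shut) to 1 (fully open). A call has 1 to 12 rows; each row is the pose to reach, as a shift and turn from the pose commanded when the call began, along the tool's axes at that moment; what a row does not reach only later rows make up. A row lasts 1/8 s, in which the tool goes at most 62.5 mm and 10.7 degrees, less where a joint would pass 70% of its speed; a pose out of reach is approached as far as the arm can. A call with a gripper value outside its range is refused whole. The fingers move at their own pace and stop on an object; "newtons" is the grip in N (left out, the last holds). Time passes only in rows, so rows that repeat a pose let the fingers close. It gives the time, the measured TCP pose, the force and the opening at its end, in the units of the state.
- robot.observe(): the state, without advancing time (a new reading comes with each control period).
- robot.grab_frame(name): name is "scene" or "side" or "wrist"; returns a dict with "image" (480x640x3 uint8, blue, green, red), "fovy" (degrees; the focal length in pixels is half the picture's height over the tangent of half this angle, whatever the lens; pixels are square), "cx", "cy" (the principal point, pixels), "cam_to_world" (4x4, takes a point from camera to world coordinates). Camera axes: x right, y up, looking along -z (the intrinsics and any distortion apply to the point x, -y, -z); pixel columns grow to the right and rows downward; lengths in m; the calibration is good to about 2 mm. A picture is of the moment at which its call begins. There is no depth.
- robot.job_done(): hands the job in, once; it reports no verdict.
The state is a dict: "clock": time; "q": joint angles; "dq": joint speeds; "joint_efforts": joint torques, N m; "ee_pos": TCP position; "ee_rot": TCP orientation; "ft_force": force on the tool from outside, world axes, zero at the start; "ft_torque": the same for the moment, N m; "width": opening from 0.0 (shut) to 1.0 (fully open).
Only numpy, scipy, OpenCV 4.12 (cv2) and the standard library are available. Lean on these libraries where they do the work, as an engineer would, in place of code of your own. Each camera call takes 0.05 s, during which the arm holds its last target.

## Working session

There is one attempt and no reset: what is moved stays moved. The work goes in short steps, Python scripts to look and compute and a tool call to move; the robot and the scene stay as the last step left them, time stands still between calls to the robot, and variables do not carry over. Pictures are saved under pics/ and viewed, and the job is handed in when it is done.

Besides the shell and the picture viewer there is one more tool, called after "Request:" as name(argument=value, ...), one argument or row to a line, values as JSON. arm_command: Moves the arm, as the interface text tells. Its arguments: {"type":"object","properties":{"moves":{"type":"array"},"newtons":{"type":"number"}},"required":["moves"]}

```bash
ls; mkdir -p pics; python3 - <<'E'
from workcell import robot
import cv2,json
print(robot.observe())
print(robot.tcp_to_tips)
for n in("scene","side","wrist"):
    f=robot.grab_frame(n); cv2.imwrite(f"pics/{n}0.png",f["image"]); print(n,{k:(v.tolist() if hasattr(v,'tolist') else v) for k,v in f.items() if k!="image"})
E
```

```text
pics
{'clock': 0.0, 'q': array([-1.32929365e+00,  1.81556076e-01,  1.60798225e+00, -2.46428159e-06,
        1.35379775e+00, -2.06285402e-01]), 'dq': array([ 0.00109362, -0.00045468,  0.00026457,  0.00067718,  0.00075576,
       -0.00070544]), 'joint_efforts': array([ 7.41105450e-04, -4.44866395e+01, -3.51337481e+01, -1.58321341e-04,
        9.00549145e-03,  3.06917593e-05]), 'ee_pos': array([ 0.24888039, -0.51788501,  0.30298803]), 'ee_rot': array([ 0.59896158, -0.59810657,  0.37694981, -0.3760617 ]), 'ft_force': array([-0.27400864, -0.03947742, -0.73016354]), 'ft_torque': array([ 0.0015034 , -0.04546127,  0.02529095]), 'width': 1.0015770089628357}
0.0726
scene {'fovy': 47.72412458449737, 'cx': 318.73007807045155, 'cy': 239.93363771495524, 'cam_to_world': [[-0.34224309704761086, -0.7429110369929555, 0.5752850194793108, 1.1786353571222312], [0.9394409050746045, -0.25888354897621, 0.2245664577404427, 0.18527802068072372], [-0.01790107247813484, 0.6173025993656059, 0.7865221245588702, 1.023030176380607], [0.0, 0.0, 0.0, 1.0]]}
side {'fovy': 42.56758189846108, 'cx': 317.5160668346851, 'cy': 248.21903136385305, 'cam_to_world': [[-0.7909215761787739, 0.428697411979897, -0.43664812984441215, -0.0801067160339814], [-0.6115431446169693, -0.5288077579681817, 0.5885383057921156, 0.7131985813354075], [0.021401929980090138, 0.7325168148748556, 0.6804124288391004, 1.028479716451175], [0.0, 0.0, 0.0, 1.0]]}
wrist {'fovy': 65.29406429370175, 'cx': 325.4880501959907, 'cy': 239.09717820421056, 'cam_to_world': [[0.43264768293370004, 0.8539678675051345, 0.28905858181488453, 0.3228504147059355], [-0.9015614507323383, 0.41041570492746265, 0.13691566638735808, -0.48332362137831436], [-0.0017126019680318346, -0.3198403201874737, 0.9474699132831986, 0.3730571239157134], [0.0, 0.0, 0.0, 1.0]]}
```

View pics/scene0.png

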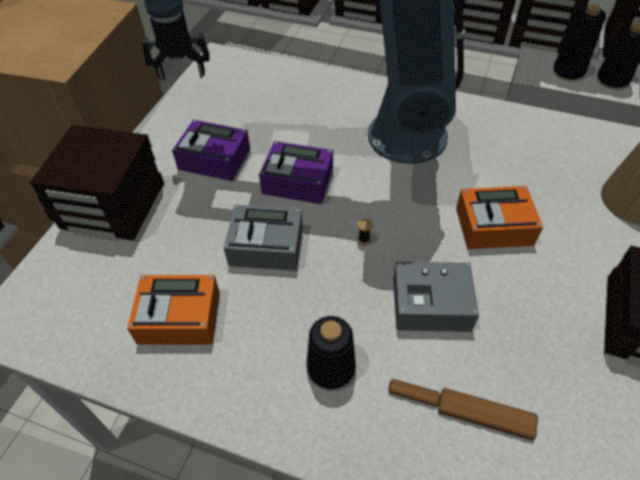

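View pics/side0.png

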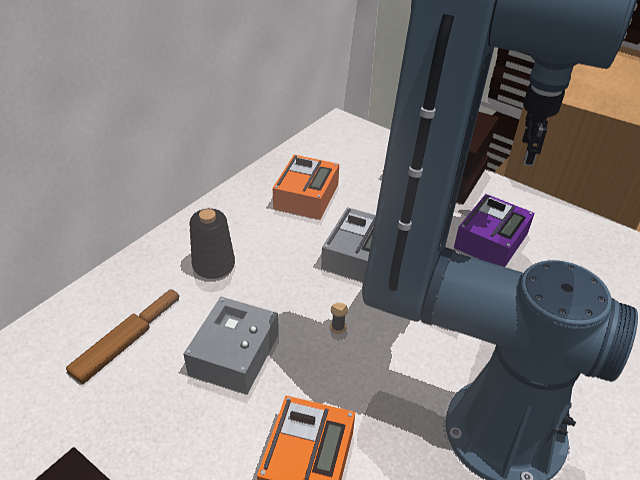

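View pics/wrist0.png

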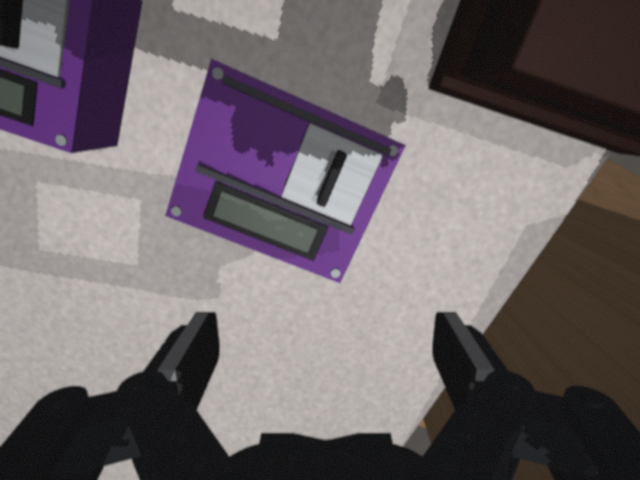

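Scene: the grey counter is at about (263,237), with its display towards the robot. The switch box is at (435,295), the bobbin at (364,230) and the cone at (331,350). Next I'll zoom in on the counter and localise it.

```bash
cat > h.py <<'E'
import numpy as np,cv2
from workcell import robot
def ray(f,u,v):
    F=240/np.tan(np.radians(f["fovy"])/2); T=np.array(f["cam_to_world"])
    d=T[:3,:3]@np.array([(u-f["cx"])/F,-(v-f["cy"])/F,-1]); return T[:3,3],d
def at(f,u,v,z):
    o,d=ray(f,u,v); return o+d*(z-o[2])/d[2]
def proj(f,p):
    F=240/np.tan(np.radians(f["fovy"])/2); T=np.array(f["cam_to_world"])
    c=T[:3,:3].T@(np.array(p)-T[:3,3]); return f["cx"]+F*c[0]/-c[2], f["cy"]-F*c[1]/-c[2]
E
python3 - <<'E'
from h import *
f=robot.grab_frame("scene")
im=f["image"]; c=im[190:280,210:320]; cv2.imwrite("pics/crop1.png",cv2.resize(c,None,fx=7,fy=6.5,interpolation=cv2.INTER_CUBIC))
for n,u,v,z in[("counter",264,230,.07),("switch",435,285,.07),("bobbin",364,241,0),("cone",331,375,0)]: print(n,at(f,u,v,z))
E
```

```text
counter [ 0.4955278  -0.21405469  0.07      ]
switch [0.51403236 0.18330532 0.07      ]
bobbin [ 0.39780527 -0.00354911  0.        ]
cone [0.74566638 0.03423365 0.        ]
```

View pics/crop1.png

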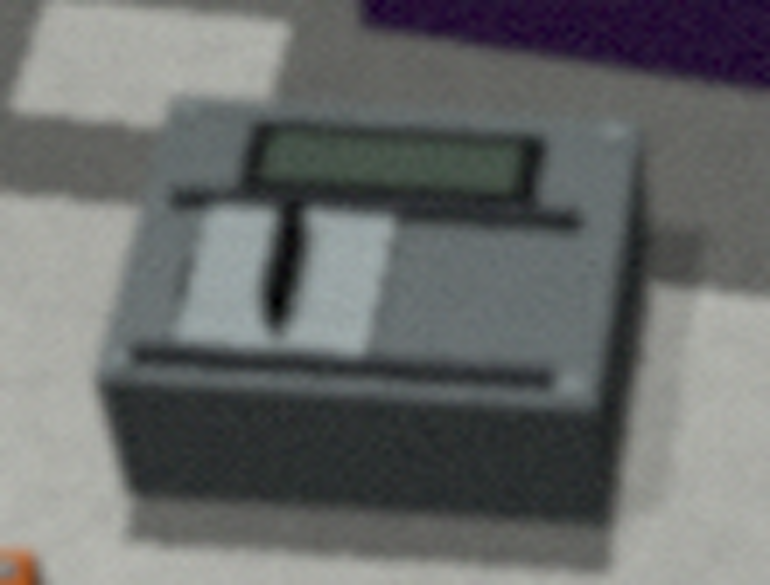

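```bash
python3 - <<'E'
from h import *
f=robot.grab_frame("scene")
P=[at(f,210+a/7,190+b/6.5,.07) for a,b in [(170,100),(640,130),(600,405),(103,378)]]
P=np.array(P);print(P.round(4));print(P.mean(0));print([np.linalg.norm(P[i]-P[(i+1)%4]).round(4) for i in range(4)])
for a,b in[(P[0],P[1]),(P[3],P[2])]: print(np.degrees(np.arctan2(*(b-a)[:2][::-1]))-90)
for a,b in[(P[0],P[3]),(P[1],P[2])]: print(np.degrees(np.arctan2(*(b-a)[:2][::-1])))
Q=np.array(robot.observe()["ee_rot"]);from scipy.spatial.transform import Rotation as R
print(R.from_quat(Q[[1,2,3,0]]).as_matrix().round(3))
T=np.array(robot.grab_frame("wrist")["cam_to_world"]);M=R.from_quat(Q[[1,2,3,0]]).as_matrix()
print("cam in tool",M.T@(T[:3,3]-robot.observe()["ee_pos"]), M.T@T[:3,:3])
E
```

```text
[[ 0.4498 -0.3105  0.07  ]
 [ 0.4113 -0.1554  0.07  ]
 [ 0.5307 -0.1227  0.07  ]
 [ 0.5719 -0.2757  0.07  ]]
[ 0.49091317 -0.21608894  0.07      ]
[np.float64(0.1598), np.float64(0.1237), np.float64(0.1584), np.float64(0.127)]
13.92038577303886
15.087626437713013
15.926435901962423
15.321142942124059
[[ 0.433 -0.     0.901]
 [-0.901  0.001  0.433]
 [-0.001 -1.     0.   ]]
cam in tool [ 0.00068918 -0.06986491  0.08167947] [[ 9.99999918e-01  3.26234580e-04  2.40012527e-04]
 [ 1.22932271e-04  3.20158965e-01 -9.47363828e-01]
 [-3.85905003e-04  9.47363779e-01  3.20158899e-01]]
```

Request:
arm_command(
  moves=[-1,0,2,0,0.02,0,0,-3,0,5.5,0,0.05,0,0,-6,0,10.5,0,0.08,0,0,-9,0,15.5,0,0.11,0,0,-12,0,20.5,0,0.14,0,0,-15,0,25.5,0,0.17,0,0,-16.8,0,28.8,0,0.187,0,0,-17.6,0,30,0,0.187,0,0,-17.6,0,30,0,0.187,0,0,-17.6,0,30,0,0.187,0,0],
  newtons=40,
)

```text
clock: 1.55
ee_pos: [0.4427, -0.2308, 0.3039]
ee_rot: [-0.56, 0.561, -0.431, 0.431]
ft_force: [0.5, -0.1, 0.3]
width: -0.0
```

```bash
python3 - <<'E'
from h import *
f=robot.grab_frame("wrist");cv2.imwrite("pics/w1.png",f["image"])
o=robot.observe();print(o["clock"],o["ee_pos"],o["width"],o["ft_force"])
E
```

```text
1.6 [ 0.44267069 -0.23091935  0.30384628] -0.0021590698517483372 [-0.29490401  0.04933807 -0.97581401]
```

View pics/w1.png

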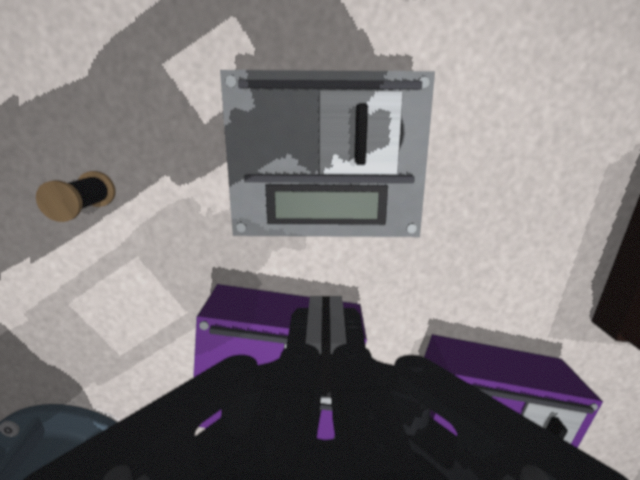

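Wrist view: the counter top's corners are at about (221,71), (434,71), (421,237) and (233,236). The rib is at (361,134), and a sliver of well shows at (402,135), so the cover is slightly open. Shut fingertips are at (327,300). The bobbin, at (75,195), is clear.

```bash
python3 - <<'E'
from h import *
f=robot.grab_frame("wrist");im=f["image"]
cv2.imwrite("pics/w1c.png",cv2.resize(im[55:250,210:445],None,fx=3.2,fy=3,interpolation=cv2.INTER_CUBIC))
def rep(P):
    P=np.array(P)
    return P.round(4)
P=rep([at(f,u,v,.07) for u,v in[(434,71),(221,71),(233,236),(421,237)]])
print(P,P.mean(0)); print([np.linalg.norm(P[i]-P[(i+1)%4]).round(4) for i in range(4)])
x=(P[0]+P[1]-P[2]-P[3])[:2];y=(P[1]+P[2]-P[0]-P[3])[:2]
print(np.degrees(np.arctan2(x[1],x[0])),np.degrees(np.arctan2(y[1],y[0]))-90)
from scipy.spatial.transform import Rotation as R
o=robot.observe();Q=o["ee_rot"];M=R.from_quat(Q[[1,2,3,0]]).as_matrix();print(M.round(3),o["ee_pos"])
tip=o["ee_pos"]+M@[0,.0726,0];print(proj(f,tip))
E
```

```text
[[ 0.5708 -0.2813  0.07  ]
 [ 0.5302 -0.1283  0.07  ]
 [ 0.4051 -0.1601  0.07  ]
 [ 0.4453 -0.3155  0.07  ]] [ 0.48785 -0.2213   0.07   ]
[np.float64(0.1583), np.float64(0.1291), np.float64(0.1605), np.float64(0.1301)]
14.754816279291248 14.681360405341252
[[ 0.256 -0.     0.967]
 [-0.967 -0.     0.256]
 [ 0.    -1.    -0.   ]] [ 0.44264523 -0.23093509  0.30384468]
(np.float64(323.6789989058091), np.float64(313.1171665682253))
```

View pics/w1c.png

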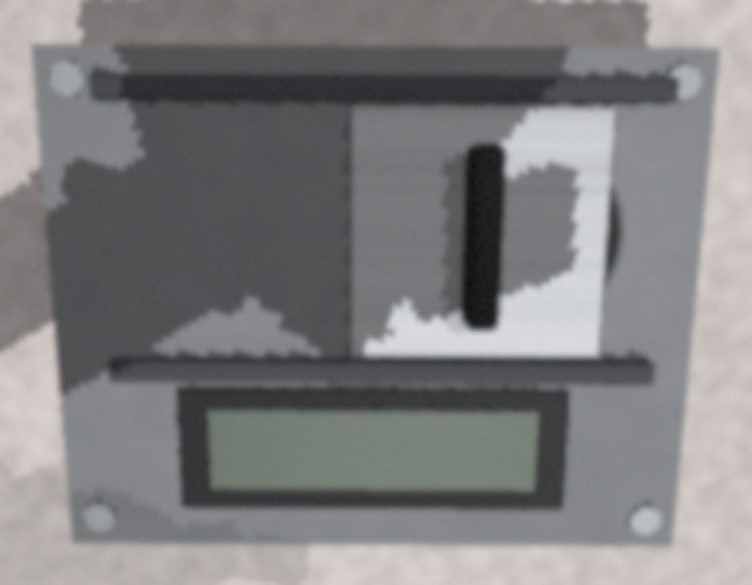

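```bash
cat >> h.py <<'E'
C=np.array([.489,-.219]);a=np.radians(14.7);X=np.array([np.cos(a),np.sin(a)]);Y=np.array([-np.sin(a),np.cos(a)])
def loc(p): d=np.array(p)[:2]-C; return (d@X).round(4),(d@Y).round(4)
def wld(x,y): return C+x*X+y*Y
E
python3 - <<'E'
from h import *
f=robot.grab_frame("wrist")
for u,v,z in[(320,131.7,.0745),(399.4,131.7,.0745),(361.3,133,.0925),(361,104,.0925),(361,163,.0925),(404,130,.07)]: print(u,loc(at(f,u,v,z)))
from scipy.spatial.transform import Rotation as R
o=robot.observe();Q=o["ee_rot"];M=R.from_quat(Q[[1,2,3,0]]).as_matrix()
print("tcp",loc(o["ee_pos"]))
print(f["cam_to_world"][:3,3])
for n,x,y in[("pre",.02,-.035+.008-.036),("well",.02,-.035)]:
    p=wld(x,y);d=M.T@np.r_[p-o["ee_pos"][:2],0];print(n,p,(d*100).round(2))
E
```

```text
320 (np.float64(0.0199), np.float64(0.0038))
399.4 (np.float64(0.02), np.float64(-0.0573))
361.3 (np.float64(0.0199), np.float64(-0.0263))
361 (np.float64(0.0396), np.float64(-0.0255))
361 (np.float64(-0.0015), np.float64(-0.0268))
404 (np.float64(0.0211), np.float64(-0.0616))
tcp (np.float64(-0.0478), np.float64(0.0003))
[ 0.52194487 -0.2107416   0.37376629]
pre [ 0.52433211 -0.27486271] [ 6.35 -0.    6.77]
well [ 0.51722688 -0.24777921] [ 3.55 -0.    6.77]
```

Request:
arm_command(
  moves=[2,0.5,2,0,0,0,0,4.5,3,5,0,0,0,0,6.4,7,6.8,0,0,0,0,6.4,11,6.8,0,0,0,0,6.4,13.5,6.8,0,0,0,0,6.4,13.9,6.8,0,0,0,0,6.4,13.9,6.8,0,0,0,0],
)

```text
clock: 2.58
ee_pos: [0.5255, -0.2748, 0.1655]
ee_rot: [-0.561, 0.561, -0.431, 0.431]
ft_force: [0.8, -0.1, 1.0]
width: -0.002
```

```bash
python3 - <<'E'
from h import *
f=robot.grab_frame("wrist");cv2.imwrite("pics/w2.png",f["image"])
f=robot.grab_frame("scene");cv2.imwrite("pics/s2.png",cv2.resize(f["image"][150:280,190:340],None,fx=5,fy=4.6,interpolation=cv2.INTER_CUBIC))
o=robot.observe();print(o["clock"],o["ee_pos"],loc(o["ee_pos"]),o["ft_force"])
E
```

```text
2.675 [ 0.52603542 -0.27489707  0.16655702] (np.float64(0.0216), np.float64(-0.0635)) [-0.22616717  0.75507888  0.63436592]
```

View pics/w2.png

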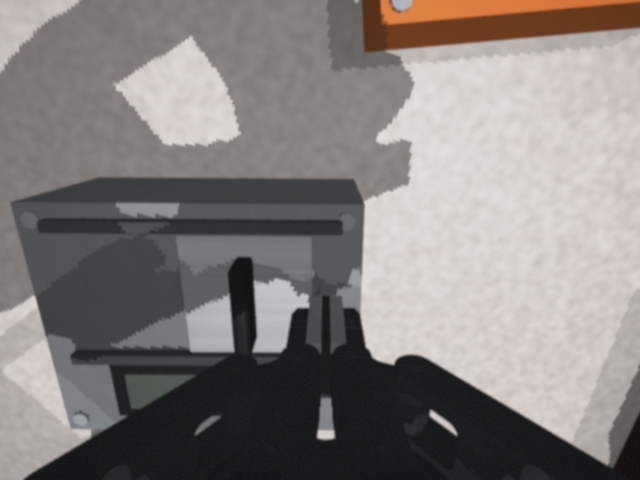

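View pics/s2.png

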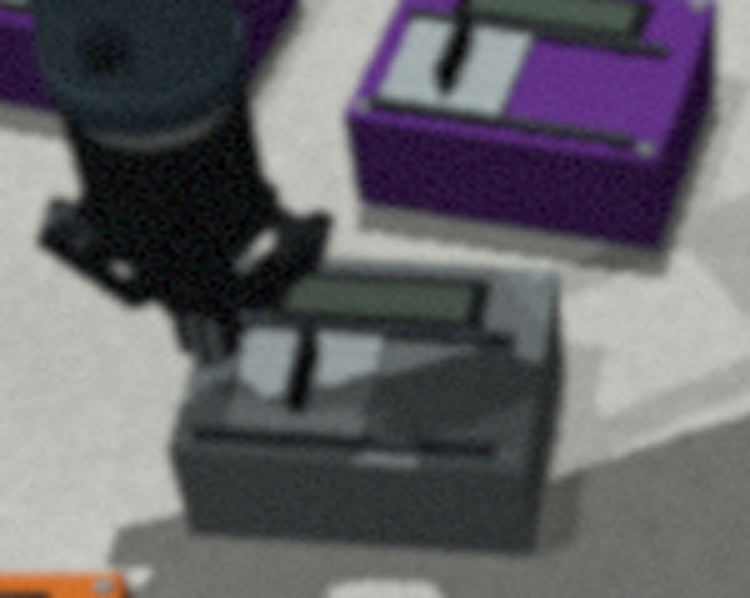

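The shut gripper's knuckles stick out along the jaw axis, and at key depth they would come close to the rib. I'll turn the jaws along the counter's x instead.

```bash
python3 - <<'E'
from h import *
o=robot.observe();print(o["q"].round(3))
E
```

```text
[-0.681  0.375  1.664  0.     1.1    0.629]
```

Request:
arm_command(
  moves=[0,-1,0,0,-0.17,0,0,0,-1,0,0,-0.35,0,0,0,-1,0,0,-0.53,0,0,0,-1,0,0,-0.71,0,0,0,-1,0,0,-0.89,0,0,0,-1,0,0,-1.07,0,0,0,-1,0,0,-1.25,0,0,0,-0.5,0,0,-1.43,0,0,0,0.3,-0.1,0,-1.571,0,0,0,0.9,-0.15,0,-1.571,0,0,0,1.2,-0.15,0,-1.571,0,0,0,1.2,-0.15,0,-1.571,0,0],
)

```text
clock: 4.18
ee_pos: [0.524, -0.2745, 0.153]
ee_rot: [-0.701, 0.701, 0.091, -0.091]
ft_force: [0.7, 0.6, -0.3]
width: -0.001
```

```bash
python3 - <<'E'
from h import *
f=robot.grab_frame("wrist");cv2.imwrite("pics/w3.png",f["image"])
f=robot.grab_frame("scene");cv2.imwrite("pics/s3.png",cv2.resize(f["image"][150:280,190:340],None,fx=5,fy=4.6,interpolation=cv2.INTER_CUBIC))
o=robot.observe();print(o["clock"],o["ee_pos"],loc(o["ee_pos"]),o["ft_force"],o["q"])
from scipy.spatial.transform import Rotation as R
Q=o["ee_rot"];print(R.from_quat(Q[[1,2,3,0]]).as_matrix().round(3))
E
```

```text
4.275 [ 0.52411656 -0.27458298  0.15322021] (np.float64(0.0199), np.float64(-0.0627)) [-0.07413712 -0.74285067  0.44805613] [-6.83015056e-01  3.91178570e-01  1.67301060e+00  6.43128372e-06
  1.07689975e+00 -9.43121946e-01]
[[ 0.966  0.    -0.257]
 [ 0.257 -0.     0.966]
 [ 0.    -1.    -0.   ]]
```

View pics/w3.png

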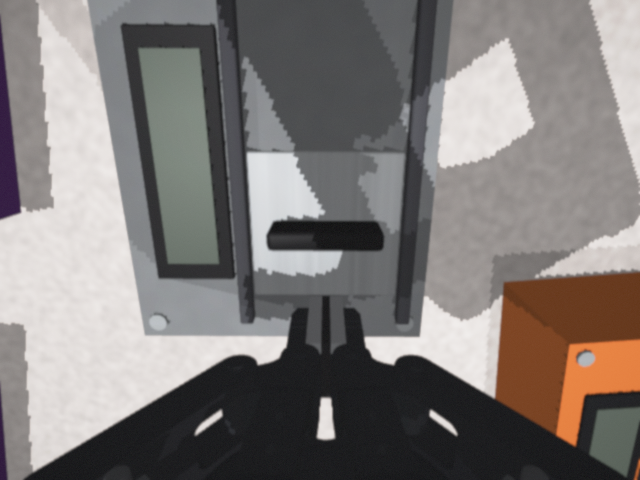

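View pics/s3.png

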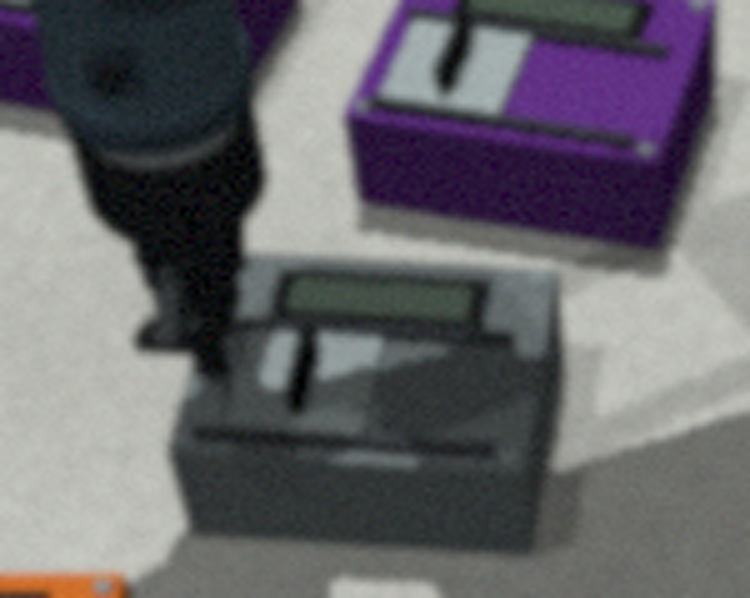

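Finger centre is at column 327 and the rib at 325, so they line up, with the tips clear on the -y side. Now I'll push along tool z.

Request:
arm_command(
  moves=[0,0,0.8,0,0,0,0,0,0,1.4,0,0,0,0,0,0,1.8,0,0,0,0,0,0,2.2,0,0,0,0,0,0,2.6,0,0,0,0,0,0,3.1,0,0,0,0,0,0,3.7,0,0,0,0,0,0,4.4,0,0,0,0,0,0,5.1,0,0,0,0,0,0,5.8,0,0,0,0,0,0,6.4,0,0,0,0,0,0,6.8,0,0,0,0],
)

```text
clock: 5.78
ee_pos: [0.5064, -0.2084, 0.1531]
ee_rot: [-0.701, 0.701, 0.092, -0.092]
ft_force: [3.1, -1.5, -0.5]
width: 0.002
```

```bash
python3 - <<'E'
from h import *
f=robot.grab_frame("wrist");cv2.imwrite("pics/w4.png",f["image"])
o=robot.observe();print(o["clock"],o["ee_pos"],loc(o["ee_pos"]),o["ft_force"])
E
```

```text
5.825 [ 0.50624604 -0.20804114  0.15295963] (np.float64(0.0195), np.float64(0.0062)) [ 1.28810898 -0.97843554  0.57982927]
```

View pics/w4.png

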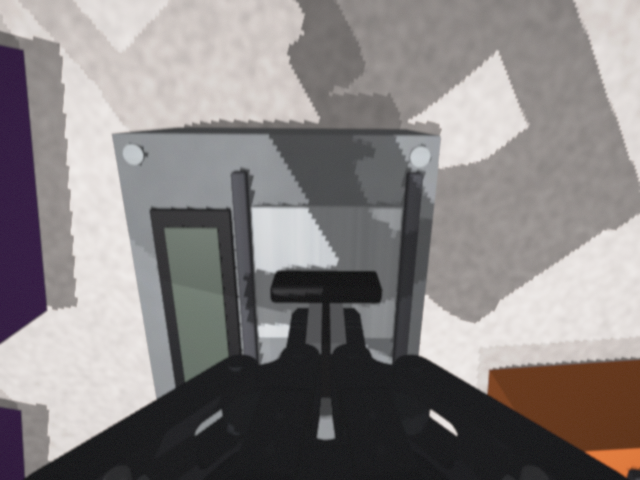

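The rib is at (327,286) with the fingers in contact. The plate's far edge is at row 206.

```bash
python3 - <<'E'
from h import *
f=robot.grab_frame("wrist")
y=loc(at(f,325,206,.0745))[1]; print("slide", y-.031+.035, loc(at(f,327,271,.0925)), loc(at(f,240,171,.076)),loc(at(f,414,171,.076)),loc(at(f,112,134,.07)),loc(at(f,440,137,.07)))
E
```

```text
slide 0.0558 (np.float64(0.0194), np.float64(0.0309)) (np.float64(-0.0147), np.float64(0.066)) (np.float64(0.0532), np.float64(0.0663)) (np.float64(-0.0655), np.float64(0.0794)) (np.float64(0.0638), np.float64(0.0788))
```

Request:
arm_command(
  moves=[0,0,0.2,0,0,0,0,0,0,0.4,0,0,0,0,0,0,0.5,0,0,0,0,0,0,0.5,0,0,0,0],
)

```text
clock: 6.38
ee_pos: [0.505, -0.2039, 0.1528]
ee_rot: [0.701, -0.701, -0.092, 0.092]
ft_force: [-0.2, -0.9, -0.2]
width: -0.001
```

```bash
python3 - <<'E'
from h import *
f=robot.grab_frame("wrist");cv2.imwrite("pics/w5.png",f["image"][120:400,100:480])
o=robot.observe();print(o["clock"],o["ee_pos"],loc(o["ee_pos"]),o["ft_force"])
E
```

```text
6.425 [ 0.50493221 -0.20388829  0.15279573] (np.float64(0.0192), np.float64(0.0106)) [-0.48761361 -0.98395562  0.09783749]
```

View pics/w5.png

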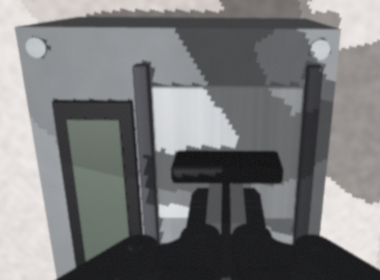

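Request:
arm_command(
  moves=[0,0,0.1,0,0,0,0,0,0,0.2,0,0,0,0,0,0,0.2,0,0,0,0],
)

```text
clock: 6.8
ee_pos: [0.5046, -0.2027, 0.1529]
ee_rot: [-0.701, 0.702, 0.092, -0.092]
ft_force: [0.4, -6.0, -3.1]
width: 0.0
```

The end stop is reached (about 6 N), and the TCP position matches full opening. Next I'll back off to over the well and go part way down.

Request:
arm_command(
  moves=[0,0,-0.8,0,0,0,0,0,0,-2,0,0,0,0,0,0,-3.5,0,0,0,0,0,0,-4.4,0,0,0,0,0,0,-4.7,0,0,0,0,0,0.5,-4.7,0,0,0,0,0,1,-4.7,0,0,0,0,0,1.4,-4.7,0,0,0,0,0,1.6,-4.7,0,0,0,0,0,1.6,-4.7,0,0,0,0],
)

```text
clock: 8.05
ee_pos: [0.5166, -0.2472, 0.1367]
ee_rot: [0.701, -0.701, -0.092, 0.092]
ft_force: [1.3, -0.9, 0.1]
width: 0.001
```

```bash
python3 - <<'E'
from h import *
f=robot.grab_frame("wrist");cv2.imwrite("pics/w6.png",f["image"])
f=robot.grab_frame("scene");cv2.imwrite("pics/s6.png",cv2.resize(f["image"][180:280,210:320],None,fx=7,fy=6,interpolation=cv2.INTER_CUBIC))
o=robot.observe();print(o["clock"],o["ee_pos"],loc(o["ee_pos"]),o["ft_force"])
E
```

```text
8.15 [ 0.51682673 -0.24740478  0.13700392] (np.float64(0.0197), np.float64(-0.0345)) [-0.34343811 -0.25315581  0.61595142]
```

View pics/w6.png

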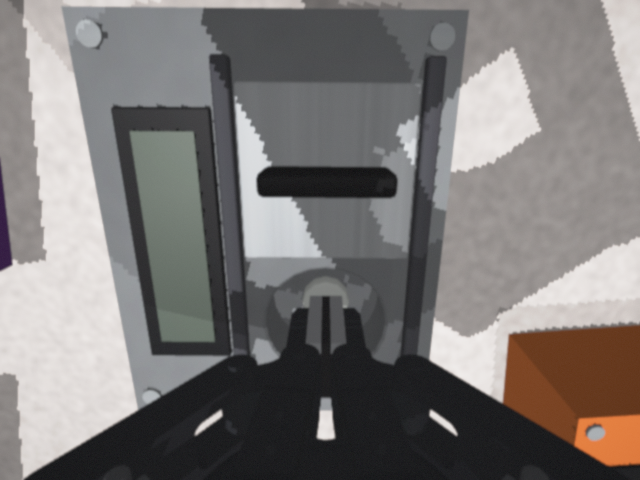

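View pics/s6.png

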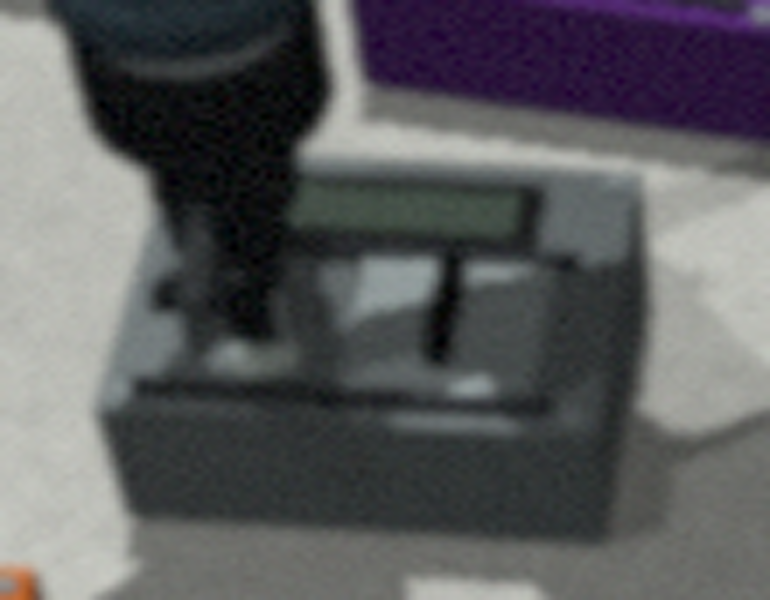

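The fingers are centred over the white key (column 326) and inside the well. Pressing now.

Request:
arm_command(
  moves=[0,0.4,0,0,0,0,0,0,0.8,0,0,0,0,0,0,1.1,0,0,0,0,0,0,1.3,0,0,0,0,0,0,1.5,0,0,0,0,0,0,1.5,0,0,0,0,0],
)

```text
clock: 8.9
ee_pos: [0.5166, -0.2473, 0.1219]
ee_rot: [0.701, -0.701, -0.092, 0.092]
ft_force: [-1.9, 0.3, 2.6]
width: -0.001
```

Request:
arm_command(
  moves=[0,0.2,0,0,0,0,0,0,0.3,0,0,0,0,0,0,0.4,0,0,0,0,0,0,0.4,0,0,0,0,0],
)

```text
clock: 9.4
ee_pos: [0.5168, -0.2474, 0.1186]
ee_rot: [-0.701, 0.701, 0.092, -0.092]
ft_force: [-4.0, 2.0, 9.9]
width: -0.003
```

The force is 9.9 N, above the 5 N needed, so the key is bottomed. I'll hold it there.

Request:
arm_command(
  moves=[0,0.05,0,0,0,0,0,0,0.05,0,0,0,0,0,0,0.05,0,0,0,0,0,0,0.05,0,0,0,0,0,0,0.05,0,0,0,0,0,0,0.05,0,0,0,0,0,0,0.05,0,0,0,0,0,0,0.05,0,0,0,0,0,0,0.05,0,0,0,0,0,0,0.05,0,0,0,0,0,0,0.05,0,0,0,0,0,0,0.05,0,0,0,0,0],
)

```text
clock: 10.9
ee_pos: [0.5168, -0.2474, 0.1185]
ee_rot: [-0.701, 0.701, 0.092, -0.092]
ft_force: [-5.1, 4.0, 12.9]
width: -0.004
```

Request:
arm_command(
  moves=[0,0,0,0,0,0,0,0,0,0,0,0,0,0,0,0,0,0,0,0,0,0,0,0,0,0,0,0],
)

```text
clock: 11.4
ee_pos: [0.5168, -0.2475, 0.1185]
ee_rot: [-0.701, 0.701, 0.092, -0.092]
ft_force: [-5.0, 4.1, 13.4]
width: -0.002
```

Request:
arm_command(
  moves=[0,-0.4,0,0,0,0,0,0,-1,0,0,0,0,0,0,-2.2,0,0,0,0,0,0,-4,0,0,0,0,0,0,-5.8,0,0,0,0,0,0,-6.5,1,0,0,0,0,0,-6.7,3,0,0,0,0,0,-6.7,5.5,0,0,0,0,0,-6.7,8,0,0,0,0,0,-6.7,9.3,0,0,0,0,0,-6.7,9.7,0,0,0,0,0,-6.7,9.7,0,0,0,0],
)

```text
clock: 12.9
ee_pos: [0.4919, -0.1538, 0.1845]
ee_rot: [-0.701, 0.701, 0.092, -0.092]
ft_force: [0.0, -0.4, 0.1]
width: 0.0
```

```bash
python3 - <<'E'
from h import *
f=robot.grab_frame("wrist");cv2.imwrite("pics/w7.png",f["image"])
f=robot.grab_frame("scene");cv2.imwrite("pics/s7.png",cv2.resize(f["image"][180:280,210:320],None,fx=7,fy=6,interpolation=cv2.INTER_CUBIC))
o=robot.observe();print(o["clock"],o["ee_pos"],loc(o["ee_pos"]),o["ft_force"])
E
```

```text
13.0 [ 0.49197229 -0.15427748  0.18449751] (np.float64(0.0193), np.float64(0.0618)) [-0.34865871 -0.06819525 -0.01632822]
```

View pics/s7.png

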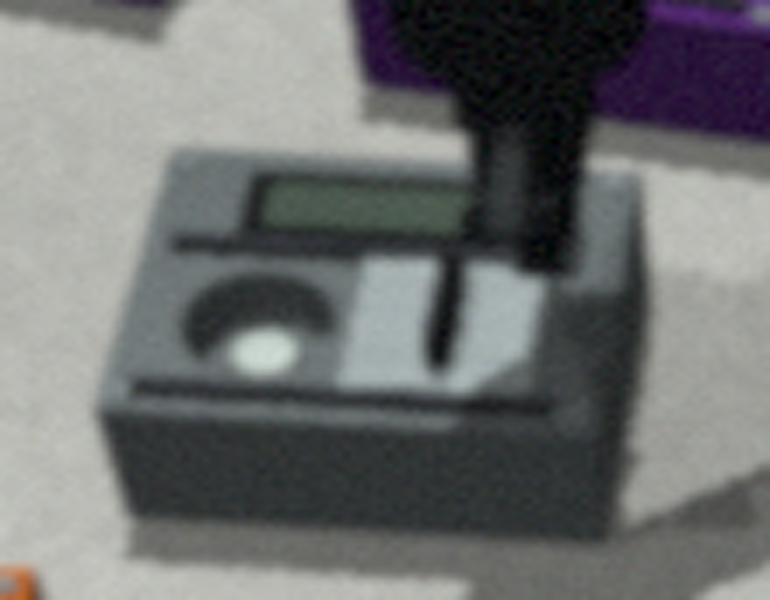

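View pics/w7.png

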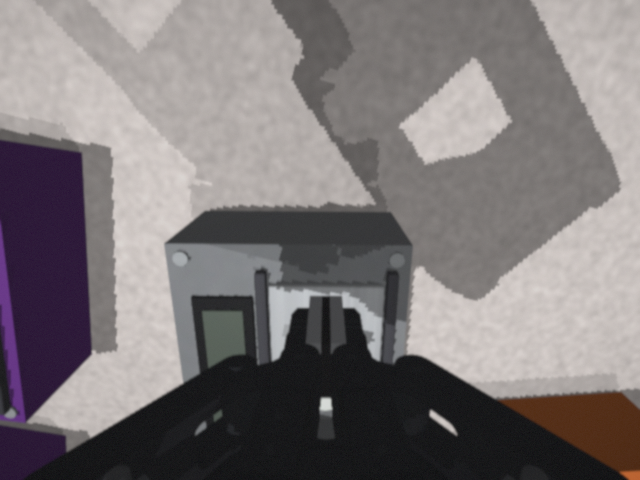

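The key is up (crop at 263,350) and the cover open, with the fingers on the rib's +y side. I'll go down and push it shut.

Request:
arm_command(
  moves=[0,1.2,0,0,0,0,0,0,2.4,0,0,0,0,0,0,3.1,-0.3,0,0,0,0,0,3.15,-1,0,0,0,0,0,3.15,-1.5,0,0,0,0,0,3.15,-1.9,0,0,0,0,0,3.15,-2.3,0,0,0,0,0,3.15,-2.7,0,0,0,0,0,3.15,-3.2,0,0,0,0,0,3.15,-3.8,0,0,0,0,0,3.15,-4.4,0,0,0,0,0,3.15,-5,0,0,0,0],
)

```text
clock: 14.5
ee_pos: [0.5047, -0.2024, 0.1529]
ee_rot: [0.701, -0.701, -0.092, 0.092]
ft_force: [-1.0, 2.1, 1.1]
width: -0.004
```

Request:
arm_command(
  moves=[0,0,-0.6,0,0,0,0,0,0,-1.2,0,0,0,0,0,0,-1.8,0,0,0,0,0,0,-2.3,0,0,0,0,0,0,-2.7,0,0,0,0,0,0,-2.9,0,0,0,0,0,0,-3,0,0,0,0,0,0,-3,0,0,0,0],
)

```text
clock: 15.5
ee_pos: [0.5123, -0.231, 0.1528]
ee_rot: [-0.701, 0.701, 0.092, -0.092]
ft_force: [-0.3, 0.5, -0.2]
width: -0.001
```

```bash
python3 - <<'E'
from h import *
f=robot.grab_frame("scene");cv2.imwrite("pics/s8.png",cv2.resize(f["image"][180:280,210:320],None,fx=7,fy=6,interpolation=cv2.INTER_CUBIC))
o=robot.observe();print(o["clock"],o["ee_pos"],loc(o["ee_pos"]),o["ft_force"])
E
```

```text
15.55 [ 0.51242631 -0.23100649  0.1528632 ] (np.float64(0.0196), np.float64(-0.0176)) [-0.24313067  0.56069508 -0.09345865]
```

View pics/s8.png

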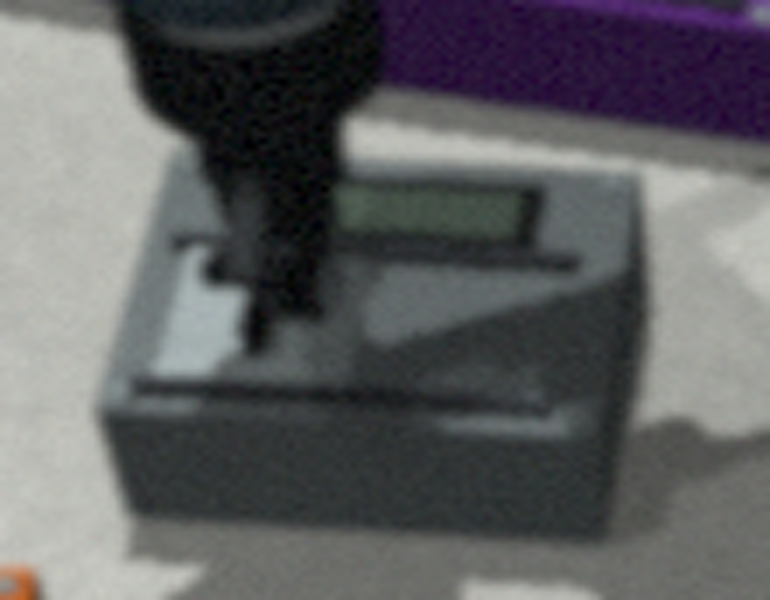

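Request:
arm_command(
  moves=[0,0,-0.1,0,0,0,0,0,0,-0.2,0,0,0,0,0,0,-0.3,0,0,0,0,0,0,-0.3,0,0,0,0],
)

```text
clock: 16.05
ee_pos: [0.5132, -0.2339, 0.1529]
ee_rot: [0.701, -0.701, -0.092, 0.092]
ft_force: [-0.9, 2.7, 0.2]
width: -0.001
```

Request:
arm_command(
  moves=[0,0,-0.1,0,0,0,0,0,0,-0.2,0,0,0,0,0,0,-0.2,0,0,0,0],
)

```text
clock: 16.42
ee_pos: [0.5133, -0.2342, 0.1528]
ee_rot: [0.702, -0.7, -0.092, 0.092]
ft_force: [-2.7, 9.1, 5.6]
width: 0.001
```

The shut stop is felt at about 9 N. Backing off and rising for a last look.

Request:
arm_command(
  moves=[0,0,0.6,0,0,0,0,0,0,1.6,0,0,0,0,0,-0.6,2.2,0,0,0,0,0,-3,2.2,0,0,0,0,0,-7,2.2,0,0,0,0,0,-11,1,0,0,0,0,0,-13.5,-2,0,0,0,0,0,-14,-4,0,0,0,0,0,-14,-5,0,0,0,0,0,-14,-5,0,0,0,0],
)

```text
clock: 17.68
ee_pos: [0.5262, -0.2841, 0.2923]
ee_rot: [0.701, -0.701, -0.092, 0.092]
ft_force: [-0.6, 0.2, -0.1]
width: -0.004
```

```bash
python3 - <<'E'
from h import *
f=robot.grab_frame("wrist");cv2.imwrite("pics/w9.png",f["image"])
f=robot.grab_frame("scene");cv2.imwrite("pics/s9.png",f["image"])
o=robot.observe();print(o["clock"],o["ee_pos"],loc(o["ee_pos"]),o["ft_force"])
E
```

```text
17.775 [ 0.5261324  -0.28329725  0.29200918] (np.float64(0.0196), np.float64(-0.0716)) [-0.38278272 -0.27463654 -0.87619835]
```

View pics/w9.png

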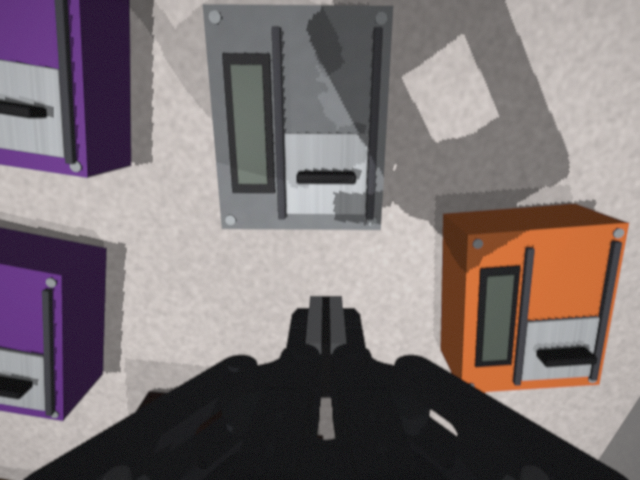

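View pics/s9.png

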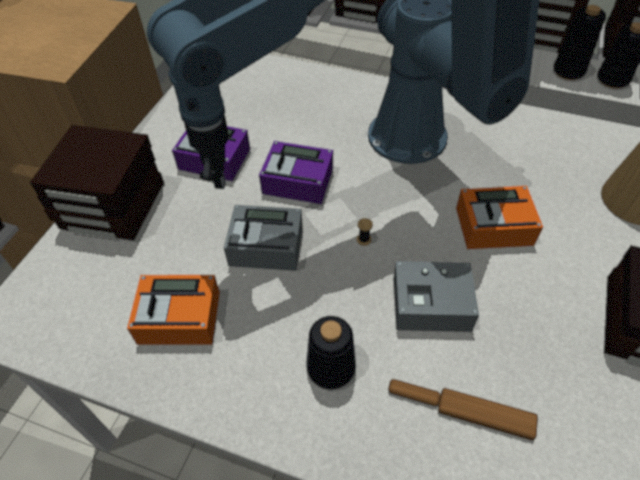

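The cover plate spans rows 133–215 and no well is visible. The cone, bobbin, beater and switch box are unmoved.

```bash
python3 - <<'E'
from h import *
f=robot.grab_frame("wrist")
a=loc(at(f,325,133,.0745))[1];b=loc(at(f,325,215,.0745))[1];p=loc(at(f,300,229.5,.07))[1]
print(a,b,"slide",(a+b)/2+.035,"front edge (-.080)",p)
robot.job_done()
E
```

```text
-0.004 -0.0666 slide -0.00030000000000000165 front edge (-.080) -0.0801
the job is handed in; nothing more can be done
```

The length counter has been zeroed and its cover is shut again; I handed the job in at about 18 s of the 45 s allowed. No verdict was reported.

- **Opening:** I pushed the cover's rib with shut fingertips until it met the end stop, at about 6 N.
- **Reset key:** I pressed the key fully in and held it for about 2 s. The fingertips were at about 46 mm height, as expected for full travel, with 10–13 N on the wrist. The camera then showed the key up again.
- **Shutting:** I pushed the rib from the other side until the shut stop, at about 9 N, then moved clear.

**Last checks:**
- The wrist image put the cover at -0.3 mm, so it is shut, with the plate and box edges where they should be.
- The cone, bobbin, beater and switch box looked unmoved in the scene camera.
- The wrist force was near zero with the arm clear.

**One disagreement:** the first scene-camera fix of the counter was 3–5 mm off the wrist-camera one. I used a blend of the two, and the contacts at the end stops and the key agreed with it to within about 1 mm.

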